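# Close the red-capped vial and start the bench mixer

## Task

With the fingertips, gently press the raised red cap down until it is fully home on its vial, and then press the green start key on the mixer all the way down, gently, and let it come up again. Leave the other vials, caps and keys as they are (the blue and yellow caps must stay raised), and do not lift any vial or shift the things on the bench.

Things in the scene. Friction and masses are not known exactly. Their poses are not given: they have to be found in the camera images.
- mixer: white bench mixer with a blue stripe, 250 (x) x 220 (y) x 78 mm high, fixed to the bench. Origin: centre of its underside; x points away from the key ledge, y left, z up. Its aluminium block (124 x 182 mm, top 78 mm above the origin, centred at x 28 mm) has six wells for vials, 30 mm deep (floor 48 mm above the origin), at x 0 and 56 mm, y -56, 0 and 56 mm. The three round keys stand on the 70 mm high ledge on the -x side, at x -85 mm, y -56, 0 and 56 mm, in any order
- cap_red_top (a point): centre of the top face of the red cap; it goes down with the cap. The cap is a solid cylinder 33 mm in diameter and 18 mm high; fully home its top is 60 mm above the vial's underside, that is 108 mm above the mixer's underside; as found it stands 8 to 10 mm higher
- cap_red (a joint): how far the red cap is pushed down, m: 0 = 10 mm up with the white neck showing below it, 0.010 = fully home (solid stop). Pushing takes a steady 4 to 6 N and it stays where it is left
- key_green (a joint): travel of the green start key, m: 0 = up, 0.006 = fully down; a spring that needs about 4 N fully down and brings it back up
- key_green_top (a point): centre of the top face of the green round start key, 24 mm in diameter, on its grey housing; it sinks 6 mm when pressed
- key_white (a joint): travel of the white key, m, 0 = up; same size as the green one, not to be pressed
- key_black (a joint): travel of the black key, m, 0 = up; same size as the green one, not to be pressed
- key_green_base: grey housing of the green key, fixed on the mixer; origin at the centre of its underside, 70 mm above the mixer's underside
- dish: loose covered culture dish, 92 mm in diameter, 16 mm high, yellow top; origin at the centre of its underside; leave alone
- jar: loose jar with yellow cap, 64 mm in diameter, 85 mm high; origin at the centre of its underside; leave alone
- bottle: loose white bottle with blue cap, 60 mm in diameter, 150 mm high; origin at the centre of its underside; leave alone
- slidebox: loose blue slide box 90 x 70 x 35 mm; origin at the centre of its underside; leave alone
- vial_red: loose amber glass vial with the red cap, 29 mm in diameter, standing in one of the six wells (30 mm deep, 2 to 3 mm play); origin at the centre of its underside, z up; underside to cap top 60 mm with the cap home, 70 mm with it up; the one to close
- vial_blue: loose amber glass vial with the blue cap, 29 mm in diameter, standing in one of the six wells (30 mm deep, 2 to 3 mm play); origin at the centre of its underside, z up; underside to cap top 60 mm with the cap home, 70 mm with it up; leave alone
- vial_yellow: loose amber glass vial with the yellow cap, 29 mm in diameter, standing in one of the six wells (30 mm deep, 2 to 3 mm play); origin at the centre of its underside, z up; underside to cap top 60 mm with the cap home, 70 mm with it up; leave alone
- vial_white: loose amber glass vial with the white cap, 29 mm in diameter, standing in one of the six wells (30 mm deep, 2 to 3 mm play); origin at the centre of its underside, z up; underside to cap top 60 mm with the cap home, 70 mm with it up; leave alone
- vial_black: loose amber glass vial with the black cap, 29 mm in diameter, standing in one of the six wells (30 mm deep, 2 to 3 mm play); origin at the centre of its underside, z up; underside to cap top 60 mm with the cap home, 70 mm with it up; leave alone
- vial_green: loose amber glass vial with the green cap, 29 mm in diameter, standing in one of the six wells (30 mm deep, 2 to 3 mm play); origin at the centre of its underside, z up; underside to cap top 60 mm with the cap home, 70 mm with it up; leave alone
- cap_blue (a joint): how far the blue cap is pushed down, m: 0 = 10 mm up, 0.010 = home; found up (venting) and must stay so
- cap_yellow (a joint): how far the yellow cap is pushed down, m: 0 = 10 mm up, 0.010 = home; found up (venting) and must stay so
- cap_white (a joint): how far the white cap is pushed down, m: 0 = 10 mm up, 0.010 = home; found home and must stay so
- cap_black (a joint): how far the black cap is pushed down, m: 0 = 10 mm up, 0.010 = home; found home and must stay so
- cap_green (a joint): how far the green cap is pushed down, m: 0 = 10 mm up, 0.010 = home; found home and must stay so
Things that resemble listed ones, but are neither listed nor needed, are in the scene too. What is shaped like the vial_red but purple is not meant.

How it is judged (in metres and radians):
On the way, in this order (a step that is already met when the one before it is completed fails the run):
1. the red cap is home on its vial (within 2 mm) (value of joint cap_red above 0.008 m), for 0.1 s.
2. the green key is pressed down (at least 4.5 of 6 mm) with the red cap home (value of joint key_green above 0.0045 m and value of joint cap_red above 0.008 m), for 0.02 s.
At the end, for the whole second after the job is handed in: Red cap home within 2 mm; keys up within 2 mm; blue and yellow caps pushed in less than 5 mm; white, black, green caps home within 4 mm; all vials within 5 mm of their well floors and 10 degrees of upright, the red one at rest; dish, jar, bottle and slide box within 20 mm of their starts (value of joint cap_red above 0.008 m and value of joint each of key_green, key_white, key_black below 0.002 m and value of joint each of cap_blue, cap_yellow below 0.005 m and value of joint each of cap_white, cap_black, cap_green above 0.006 m and z of each of vial_red, vial_blue, vial_yellow, vial_white, vial_black, vial_green in the frame of mixer below 0.053 m and angle between each of vial_red, vial_blue, vial_yellow, vial_white, vial_black, vial_green's own z axis and vertical below 0.17 rad and linear speed of vial_red below 0.01 m/s and distance of each of dish, jar, bottle, slidebox from where it was at the start of the episode below 0.02 m); the robot touches nothing.
It fails at once if a vial is lifted more than 8 mm in its well (z of any of vial_red, vial_blue, vial_yellow, vial_white, vial_black, vial_green in the frame of mixer above 0.056 m).
It fails at once if another cap is disturbed: the blue or yellow cap pushed down past halfway, or the white, black or green cap pulled up 4 mm (value of joint any of cap_blue, cap_yellow above 0.005 m or value of joint any of cap_white, cap_black, cap_green below 0.006 m).
It fails at once if the white or black key is pressed halfway down, or the green key before the red cap is home (value of joint any of key_white, key_black above 0.003 m or (value of joint key_green above 0.003 m and value of joint cap_red below 0.007 m)).
It fails at once if the fingers press the red vial, its cap or the green key with more than 30 N (contact force between the fingers and vial_red above 30 N or contact force between the fingers and key_green_base above 30 N).
It fails at once if the dish, jar, bottle or slide box is moved more than 20 mm (distance of any of dish, jar, bottle, slidebox from where it was at the start of the episode above 0.02 m).
It also fails if it takes over 42 s, if anything falls off the work surface, if the arm or the gripper's body presses on something with over 40 N, if the wrist force passes 120 N, or if a joint passes its speed limit or range.

## Robot

A 6-joint arm with a two-finger parallel gripper is mounted at the origin on the work surface. World frame = base frame: x ahead of the robot, y to its left, z up, the work surface at z = 0. Lengths are in mm, angles in rad, forces in N, time in s.
With the tool pointing down it reaches from about 300 to 775 mm from the base axis. Payload 14.6 kg.
Tool frame: the origin (TCP) lies on the centre line of the jaws, within the pads' length; the fingertips stand 19 mm ahead of it and the grasp point (between the pads) is the TCP (bot.tip_reach is the distance from the TCP to the fingertips, in mm); y points along the fingers, x is the direction in which the jaws open and shut, and the axes are right-handed (so a half turn about y gives the same grasp; the last joint's range is limited). The gripper opens to 85 mm and grips with 20 to 120 N. Pads are 22 mm wide; open, the fingers measure 114 mm over their backs; the gripper's body (76 mm by 85 mm) begins 54 mm behind the grasp point. The pads swing forward as they close: fully open they stand 13 mm farther back than shut.
Start: joints at [-1.267, 0.3, 1.521, -0, 1.321, -0.067], TCP at [199.291, -512.614, 250.281] pointing down, gripper open.
Joint ranges: [-3.03, 3.03], [-0.79, 2.21], [0.23, 2.52], [-1.04, 4.18], [0, 3.07], [-2.55, 2.55]. Speed limits (rad/s): [2.22, 2.22, 2.57, 3.14, 3.14, 3.14].

## Interface

Orientations are given as a unit quaternion [w, x, y, z].
In Python, from rig import bot gives the robot as it stands. Calls block until the motion is done:
- bot.move_to(position, orientation): joint-space move of the TCP to a pose.
- bot.servo_line(position, attitude=None, speed=150, until_force=None): straight line of the TCP; attitude=None keeps the orientation; speed is the mean speed in mm/s. With until_force (N) it stops when the force on the tool has changed by that much, and returns True; else False.
- bot.move_joints(angles): joint-space move.
- bot.move_gripper(opening, grip_force=None): finger opening in mm; grip_force is the grip in N (None keeps the last); returns when the fingers have stopped.
- bot.dwell(seconds).
- bot.ik(position, orientation): joint angles nearest the present ones, or None.
- bot.read_state(): the state.
- bot.read_camera(name): name is "scene" or "top"; returns a dict with "image" (384x512x3 uint8, blue, green, red), "depth" (384x512 float32, mm along the optical axis (not along the pixel's ray), 0 where there is no reading), "fovy" (degrees; the focal length in pixels is half the picture's height over the tangent of half this angle, whatever the lens; pixels are square), "cx", "cy" (the principal point, pixels), "k1" (the pictures are not rectified: a ray, as slopes to the right and down, at radius r is drawn at 1 + k1 r^2 times it, then the intrinsics apply), "eye" and "attitude" of the camera in the world. Camera axes: x right, y down, z forward; pixel columns grow to the right and rows downward; lengths in mm; the calibration is good to about 2 mm. A picture is of the moment at which its call begins.
A pose or a line that the arm cannot do raises bot.MotionError and nothing moves.
- bot.finish_job(): hands the job in, once; it reports no verdict.
The state is a dict: "clock": time; "joint_positions": joint angles; "qvel": joint speeds; "effort": joint torques, N m; "ee_pos": TCP position; "tool_rot": TCP orientation; "ft_force": force on the tool from outside, world axes, zero at the start; "moment": the same for the moment, N m; "grip_width": finger opening in mm.
Only numpy, scipy, OpenCV 4.12 (cv2) and the standard library are available. Lean on these libraries where they do the work, as an engineer would, in place of code of your own. Each camera call takes 0.05 s, during which the arm holds its last target. There are 200 camera calls.

## Working session

There is one attempt and no reset: what is moved stays moved. The work goes in short steps, each a Python script; the robot and the scene stay as the last script left them, time stands still between calls to the robot, and variables do not carry over. Pictures are saved under pics/ and viewed, about 8 in all and at most 12, crops included, and the job is handed in when it is done.

```bash
mkdir -p pics
cat > h.py <<'E'
import numpy as np, cv2
from scipy.spatial.transform import Rotation as R
from rig import bot
def rot(q): return R.from_quat([q[1],q[2],q[3],q[0]]).as_matrix()
def cloud(c):
    h,w=c["depth"].shape; f=h/2/np.tan(np.radians(c["fovy"])/2)
    K=np.array([[f,0,c["cx"]],[0,f,c["cy"]],[0,0,1.]])
    u,v=np.meshgrid(np.arange(w),np.arange(h))
    p=np.stack([u,v],-1).reshape(-1,1,2).astype(np.float64)
    n=cv2.undistortPoints(p,K,np.array([c["k1"],0,0,0.])).reshape(h,w,2)
    d=c["depth"][...,None].astype(float)
    return np.concatenate([n*d,d],-1)@rot(c["attitude"]).T+np.array(c["eye"])
E
python3 - <<'E'
from h import *
import pickle
for n in("scene","top"):
    c=bot.read_camera(n); pickle.dump(c,open(n+".pkl","wb")); cv2.imwrite(f"pics/{n}0.png",c["image"])
    print(n,c["eye"],c["attitude"],c["fovy"],c["k1"])
s=bot.read_state(); print(s)
E
```

```text
scene [1601.96758143  -12.79598722 1178.2971541 ] [-0.25308646  0.66551539  0.65156426 -0.26172607] 43.83461035190911 -0.14440634749691453
top [ 337.03880449   -2.47137774 1440.14605207] [-0.06285797  0.70555977 -0.70247988  0.06896603] 45.93105736917545 -0.044530105677447446
{'clock': 0.1, 'joint_positions': array([-1.26660418e+00,  3.00423518e-01,  1.52152319e+00, -5.25855057e-06,
        1.32071284e+00, -6.65908013e-02]), 'qvel': array([-0.00054578, -0.00272835, -0.00261886, -0.00021618,  0.0021537 ,
        0.00067568]), 'effort': array([ 2.45448908e-03, -5.44369733e+01, -3.62370086e+01,  5.88648490e-06,
        3.03747074e-03, -1.19200180e-05]), 'ee_pos': array([ 199.23261593, -512.438431  ,  249.77189702]), 'tool_rot': array([ 0.58382973, -0.5833661 ,  0.39956356, -0.39896842]), 'ft_force': array([ 0.28890826,  0.4354164 , -0.39755791]), 'moment': array([-0.00338898,  0.04001981,  0.01796113]), 'grip_width': 85.41865564131895}
```

View pics/top0.png

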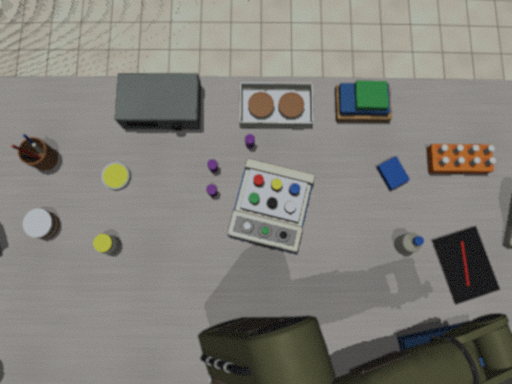

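View pics/scene0.png

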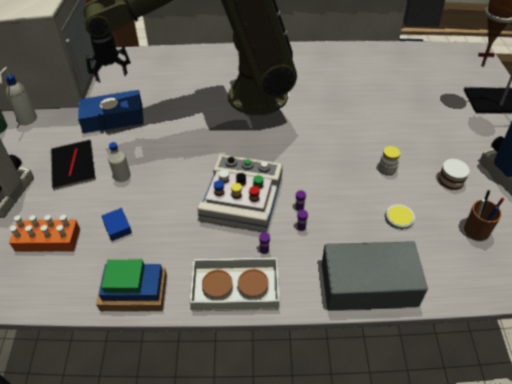

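```bash
cat > m.py <<'E'
from h import *
import pickle
c=pickle.load(open("top.pkl","rb")); P=cloud(c); im=c["image"]
# body points: known px guesses (u,v) -> local xy
g=dict(red=(258,181,56,56),yellow=(276,185,56,0),blue=(294,189,56,-56),green=(254,199,0,56),black=(272,203,0,0),white=(290,207,0,-56),kw=(247,226,-85,56),kg=(265,231,-85,0),kb=(283,235,-85,-56))
A=[];B=[]
for n,(u,v,x,y) in g.items():
    W=P[v-8:v+9,u-8:u+9].reshape(-1,3); zc=np.median(P[v-1:v+2,u-1:u+2].reshape(-1,3)[:,2])
    ctr=P[v,u,:2]; m=(abs(W[:,2]-zc)<4)&(np.hypot(*(W[:,:2]-ctr).T)<20)
    q=W[m].mean(0); print(n,q.round(1),m.sum(),zc.round(1)); A.append((x,y));B.append(q[:2])
A=np.array(A,float);B=np.array(B)
a0,b0=A.mean(0),B.mean(0); H=(A-a0).T@(B-b0); th=np.arctan2(H[0,1]-H[1,0],H[0,0]+H[1,1])
Rm=np.array([[np.cos(th),-np.sin(th)],[np.sin(th),np.cos(th)]]); t=b0-Rm@a0
print("mixer",t,th); print((B-(A@Rm.T+t)).round(1))
print("red",Rm@[56,56]+t,"key",Rm@[-85,0]+t, bot.tip_reach)
cv2.imwrite("pics/crop.png",cv2.resize(im[150:260,220:325],None,fx=5,fy=5,interpolation=cv2.INTER_CUBIC))
E
python3 m.py
```

```text
red [627.5 -24.5 114.7] 61 113.8
yellow [614.6 -77.4 117.5] 81 117.8
blue [ 602.1 -131.9  117.2] 84 117.2
green [573.  -10.9 107.1] 72 106.5
black [561.  -64.3 107.6] 74 108.3
white [ 548.3 -118.9  108.1] 79 107.7
kw [491.8  10.1  91.1] 49 91.4
kg [477.7 -43.5  89.5] 36 89.0
kb [465.8 -97.9  89.8] 40 90.0
mixer [560.69551959 -64.43672075] -0.24028954819698298
[[-0.9 -1.2]
 [-0.5  0.4]
 [ 0.4  0.3]
 [-1.1 -0.8]
 [ 0.3  0.1]
 [ 0.9 -0.1]
 [ 0.3 -0.1]
 [-0.4  0.7]
 [ 1.   0.7]]
red [628.4136861  -23.37274719] key [478.13764543 -44.20809217] 19.0
```

View pics/crop.png

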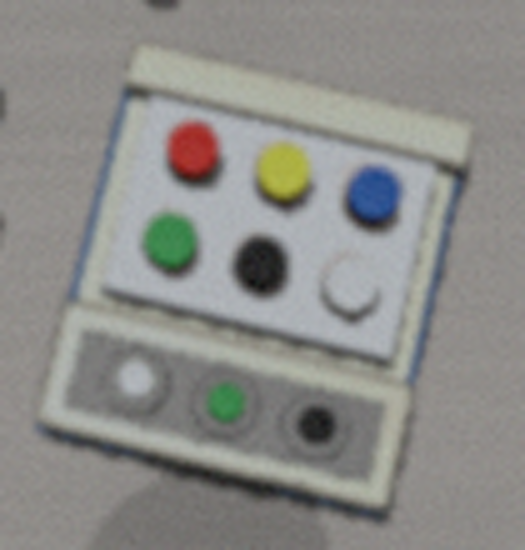

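```bash
cat > a.py <<'E'
from h import *
th=-0.2403; y=np.array([0,0,-1.])
def q(s):
    x=s*np.array([-np.sin(th),np.cos(th),0]); r=R.from_matrix(np.stack([x,y,np.cross(x,y)],1)).as_quat(); return [r[3],*r[:3]]
RED=(628,-24); KEY=(478,-44)
qs=[q(s) for s in(1,-1)]
js=[bot.ik([*RED,200],k) for k in qs]
Q=min([(abs(j[5]-bot.read_state()["joint_positions"][5]),i) for i,j in enumerate(js) if j is not None])[1]; Q=qs[Q]
def st(): s=bot.read_state(); print(round(s["clock"],2),s["ee_pos"].round(1),s["ft_force"].round(2),round(s["grip_width"],1),s["joint_positions"].round(2)); return s
E
python3 - <<'E'
from a import *
print(rot(bot.read_state()["tool_rot"]).round(2))
bot.move_gripper(0,20); st()
bot.move_to([*RED,220],Q); st()
bot.servo_line([*RED,155],speed=80); st()
c=bot.read_camera("scene"); cv2.imwrite("pics/s1.png",cv2.resize(c["image"][110:270,170:330],None,fx=3.7,fy=3.7,interpolation=cv2.INTER_CUBIC))
st()
E
```

```text
[[ 0.36 -0.    0.93]
 [-0.93  0.    0.36]
 [-0.   -1.    0.  ]]
0.87 [ 199.3 -512.6  250.3] [-0.1   1.09 -0.1 ] 0.2 [-1.27  0.3   1.52  0.    1.32 -0.07]
3.18 [627.9 -24.9 220.1] [-0.68 -0.2   0.23] 0.4 [-0.1   0.5   1.32 -0.    1.33 -1.43]
4.14 [628.3 -24.  155.6] [ 0.79  0.38 -0.13] -0.2 [-0.1   0.56  1.38 -0.    1.2  -1.43]
4.19 [628.3 -24.  155.7] [ 0.38 -0.63  0.17] 0.0 [-0.1   0.56  1.38 -0.    1.2  -1.43]
```

View pics/s1.png

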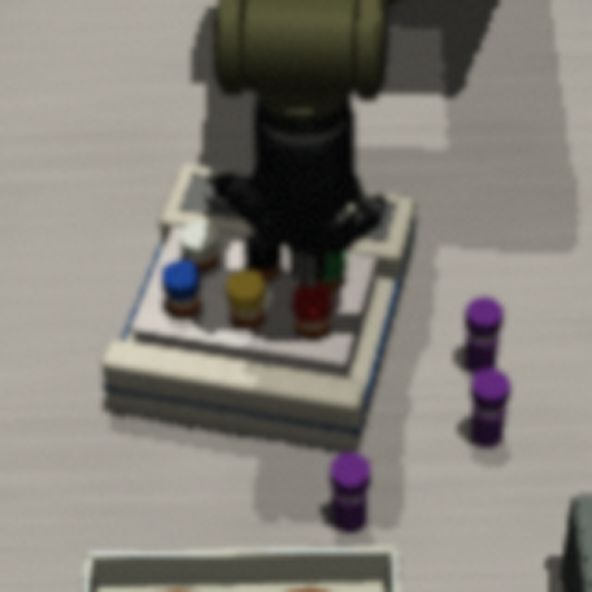

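Run:
```python
from a import *
c=bot.read_camera("scene"); P=cloud(c)
h,w=c["depth"].shape; f=h/2/np.tan(np.radians(c["fovy"])/2); K=np.array([[f,0,c["cx"]],[0,f,c["cy"]],[0,0,1.]])
Rc=rot(c["attitude"]).T
def pr(p): return cv2.projectPoints(np.array([p],float),cv2.Rodrigues(Rc)[0],-Rc@c["eye"],K,np.array([c["k1"],0,0,0.]))[0].ravel()
for p in [(628,-24,117),(628,-24,136.6),(628,-24,156)]: print(((pr(p)-[170,110])*3.7).round())
# gripper-finger points near the tool axis
m=(np.hypot(P[...,0]-628,P[...,1]+24)<45)&(P[...,2]>120)&(P[...,2]<200)
q=P[m]
for z in range(120,200,8):
    k=q[(q[:,2]>=z)&(q[:,2]<z+8)]
    if len(k): print(z,len(k),np.median(k,0).round(1),k.min(0).round(),k.max(0).round())
```

```text
[304. 294.]
[304. 277.]
[303. 261.]
120 5 [638.9 -22.  121.3] [625. -61. 120.] [647. -16. 122.]
136 10 [636.8 -20.  141.9] [622. -33. 139.] [642.  -9. 143.]
144 14 [638.9 -25.7 149. ] [633. -36. 146.] [643. -15. 152.]
152 19 [637.9 -24.1 155.8] [628. -36. 152.] [645.  -9. 159.]
160 17 [637.3 -21.1 163.9] [630. -36. 161.] [641.  -9. 167.]
168 13 [639.8 -23.7 173.2] [624. -33. 169.] [643.  -6. 175.]
176 34 [638.9 -26.4 181.9] [610. -53. 177.] [649.  -1. 184.]
184 67 [634.3 -23.3 189.2] [609. -61. 184.] [650.   8. 192.]
192 54 [632.8 -19.  195.6] [612. -66. 192.] [651.  14. 199.]
```

Run:
```python
from h import *
import pickle
for n in("scene","top"):
    c=pickle.load(open(n+".pkl","rb"));P=cloud(c);hsv=cv2.cvtColor(c["image"],cv2.COLOR_BGR2HSV)
    reg=(abs(P[...,0]-560)<130)&(abs(P[...,1]+64)<130)
    for k,hm in(("red",(hsv[...,0]<8)|(hsv[...,0]>172)),("yel",abs(hsv[...,0]-28)<6),("green",abs(hsv[...,0]-65)<12),("blue",abs(hsv[...,0]-110)<8)):
        for z0,z1 in((104,125),(82,100)):
            m=reg&hm&(hsv[...,1]>120)&(P[...,2]>z0)&(P[...,2]<z1)
            if m.sum()>5: q=P[m]; print(n,k,m.sum(),np.median(q,0).round(1),((q.min(0)+q.max(0))/2).round(1),np.ptp(q,axis=0).round(0))
```

```text
scene red 78 [634.6 -19.  115.6] [631.3 -18.8 113.4] [33. 24. 18.]
scene red 9 [588.1 -12.5  88. ] [588.6 -11.   89. ] [ 9. 16. 10.]
scene yel 53 [616.  -73.3 116.8] [615.5 -73.5 117.1] [28. 25. 12.]
scene green 38 [581.4  -5.9 108.3] [579.3  -5.9 108.7] [28. 19.  8.]
scene green 17 [483.7 -40.1  91.3] [483.2 -40.1  90.9] [19. 13.  7.]
scene blue 69 [ 606.7 -128.1  116.8] [ 604.8 -128.6  115.6] [34. 25. 14.]
top red 78 [626.6 -23.6 116.1] [627.3 -23.6 116.1] [29. 24. 14.]
top yel 79 [613.2 -77.4 117.4] [614.7 -77.3 115.2] [30. 24. 18.]
top green 55 [572.5 -11.8 108.4] [572.5 -10.4 109.3] [25. 21. 10.]
top green 28 [476.9 -45.2  92.2] [477.  -43.6  91.7] [15. 15. 12.]
top blue 25 [ 594.9 -131.   115.8] [ 600.6 -130.6  114.7] [28. 24. 12.]
```

Run:
```python
from a import *
RED=(630,-21.5)
bot.servo_line([*RED,142],speed=60); st()
hit=bot.servo_line([*RED,119],speed=7,until_force=13); print(hit); st()
bot.dwell(0.2); s=st()
bot.servo_line([*RED,165],speed=80); st()
c=bot.read_camera("scene");cv2.imwrite("pics/s2.png",cv2.resize(c["image"][140:240,190:300],None,fx=5,fy=5,interpolation=cv2.INTER_CUBIC))
```

```text
4.62 [629.8 -21.4 141.4] [ 0.03 -0.38  0.44] -0.1 [-0.09  0.58  1.39  0.    1.18 -1.42]
True
6.67 [630.3 -21.5 127. ] [-0.77  0.1   6.04] -0.3 [-0.09  0.59  1.4  -0.    1.15 -1.42]
6.87 [630.3 -21.5 127.1] [-1.66  0.22  4.92] -0.2 [-0.09  0.59  1.4  -0.    1.15 -1.42]
7.49 [629.9 -21.5 164.9] [ 0.07 -0.47 -0.22] 0.1 [-0.09  0.55  1.37 -0.    1.22 -1.42]
```

View pics/s2.png

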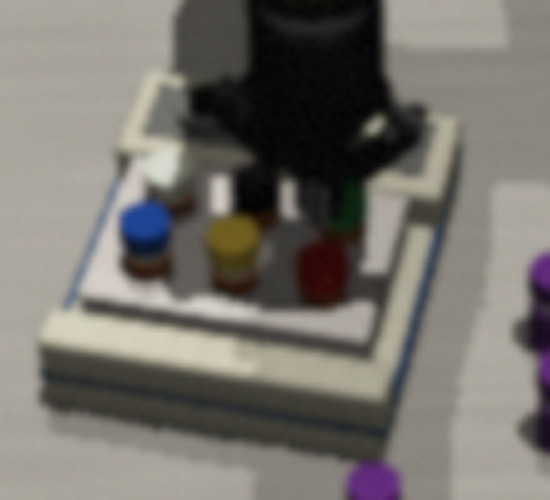

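The red cap is seated: no white neck below it at (322,270), and the stop came at tip z = 108. I'll press once more to confirm it is solid, then press the green key.

Run:
```python
from a import *
RED=(630,-21.5); KEY=(480,-42.5)
bot.servo_line([*RED,131],speed=60)
print(bot.servo_line([*RED,122],speed=6,until_force=15)); st()
bot.servo_line([*RED,170],speed=80)
bot.servo_line([*KEY,170],speed=120); st()
bot.servo_line([*KEY,116],speed=60); st()
print(bot.servo_line([*KEY,98],speed=6,until_force=11)); st(); bot.dwell(0.1); st()
bot.servo_line([*KEY,170],speed=60); st()
c=bot.read_camera("scene");cv2.imwrite("pics/s3.png",cv2.resize(c["image"][140:240,190:300],None,fx=5,fy=5,interpolation=cv2.INTER_CUBIC))
```

```text
True
9.18 [630.6 -21.5 127.1] [-1.81  0.55  5.63] 0.1 [-0.09  0.59  1.4   0.    1.15 -1.42]
11.28 [480.4 -42.5 170. ] [ 0.16 -0.02  0.56] -0.3 [-0.16  0.24  1.8   0.    1.1  -1.49]
12.33 [480.2 -42.5 116.3] [ 0.53 -0.31  0.01] 0.1 [-0.16  0.31  1.85  0.    0.98 -1.5 ]
True
14.15 [480.1 -42.5 105. ] [-2.58  0.08  8.34] -0.1 [-0.16  0.33  1.85  0.    0.95 -1.5 ]
14.25 [480.1 -42.5 105. ] [-2.39 -0.3   6.9 ] 0.4 [-0.16  0.33  1.85  0.    0.95 -1.5 ]
15.49 [479.9 -42.5 169.6] [-0.05  0.62 -0.76] 0.2 [-0.16  0.24  1.8   0.    1.1  -1.5 ]
```

View pics/s3.png

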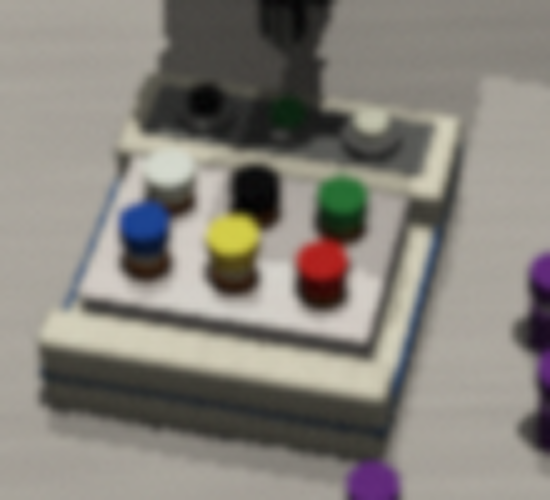

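Everything looks right: the red cap is down, and blue and yellow are still raised. I'll check that the key travelled its full 6 mm by recording force against depth on a second press.

Run:
```python
from a import *
KEY=(480,-42.5)
bot.servo_line([*KEY,116],speed=70)
for z in (114,113,112,111,110,109,108,107,106,105.3):
    h=bot.servo_line([*KEY,z],speed=8,until_force=12)
    f=[]
    for _ in range(4): bot.dwell(0.05); f.append(bot.read_state()["ft_force"][2])
    print(z,bot.read_state()["ee_pos"][2].round(2),h,np.mean(f).round(2))
print(bot.servo_line([*KEY,98],speed=5,until_force=14)); st()
bot.servo_line([*KEY,170],speed=70); bot.dwell(.3);st()
```

```text
114 114.02 False -0.17
113 113.03 False -0.03
112 112.01 False -0.04
111 111.08 False 0.5
110 110.07 False 1.37
109 109.02 False 1.95
108 108.03 False 2.14
107 107.05 False 2.6
106 106.04 False 3.4
105.3 105.32 False 3.63
True
21.85 [480.1 -42.5 105. ] [-3.17 -0.15  8.26] -0.3 [-0.16  0.33  1.85  0.    0.95 -1.5 ]
23.23 [480.  -42.5 169.8] [-0.68  0.57  0.41] 0.1 [-0.16  0.24  1.8   0.    1.1  -1.5 ]
```

The key profile is clear: contact at 111, a spring rise to about 3.7 N, and a hard stop at 105, which is the full 6 mm.

Run:
```python
from a import *
bot.servo_line([*KEY,230],speed=100)
c=bot.read_camera("scene");P=cloud(c);hsv=cv2.cvtColor(c["image"],cv2.COLOR_BGR2HSV)
for n,x,y in(("red",635,-19),("yel",616,-73),("blue",606,-128),("keyG",483,-40)):
    m=(np.hypot(P[...,0]-x,P[...,1]-y)<9)&(P[...,2]>75)&(P[...,2]<130); print(n,np.percentile(P[m][:,2],70).round(1))
st(); bot.finish_job()
```

```text
red 108.3
yel 118.3
blue 117.6
keyG 92.8
24.03 [477.7 -44.  229.3] [ 0.97 -0.37 -0.01] 0.1 [-0.17  0.16  1.74  0.    1.24 -1.5 ]
the job is handed in; nothing more can be done
```

I pressed the red cap home and pressed the green start key fully down, then let it come back up. I handed the job in at about 24 s of the 42 s allowed; no verdict is reported.

- **Red cap:** the press hit a solid stop at fingertip height 108 mm, and a second press stopped at the same height. The last depth check read 108.3 mm (108 is home).
- **Green key:** I pressed it twice, the second time to record force against depth. That showed about 6 mm of travel and about 3.7 N just before the hard stop. Afterwards its top read 92.8 mm, so it is up.
- **Forces:** the push limits were 11–15 N, well under the 30 N limit.
- **Blue and yellow caps:** still raised, at 117.6 and 118.3 mm.
- **Other items:** in the last picture, taken before the second key press, the other caps and keys looked undisturbed. I did not measure the loose items again, but the arm stayed well above them.
- **Disagreement:** the two cameras differed by about 3–7 mm on cap and key positions, so I aimed between them. The presses worked at those points.

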